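# Press the keepsake box's wooden caps home in glue order

### The job

The three dark wooden caps on the lid of the plywood keepsake box stand a little proud on their pins. With closed fingertips press each one gently straight down until it sits on the lid, in the order in which they were glued: first the round cap, then the square cap, then the long bar-shaped cap. Pick nothing up, do not pull any cap up, leave the things standing on the lid where they are, and finish with the hand clear.

Things in the scene. Friction and masses are not known exactly. Their poses are not given: they have to be found in the camera images.
- keepsake_box: Closed plywood box fixed on the table, 190 x 280 mm and 55 mm high to the flat upper face of its lid, with a rim 6 mm wide and 4 mm high round its upper face. Origin at the centre of its underside; x along the 190 mm side, y along the 280 mm side, z up. Three caps, about 90 mm or more apart, a vial, a spool and an eraser are on it; which cap is where varies.
- round_top (a point): Centre of the top face of the round cap; a dark wooden cap on a pin on the lid, a disc 38 mm across, 10 mm thick on a 5 mm felt ring, with a tiny brass pin head in its middle. At the start this point is 25 mm above the lid's upper face (80 mm above the table), and 15 mm above it when pressed home; the point moves down with the cap.
- square_top (a point): Centre of the top face of the square cap; a dark wooden cap on a pin on the lid, 36 x 36 mm, 10 mm thick on a 5 mm felt ring, with a tiny brass pin head in its middle. At the start this point is 25 mm above the lid's upper face (80 mm above the table), and 15 mm above it when pressed home; the point moves down with the cap.
- bar_top (a point): Centre of the top face of the long bar-shaped cap; a dark wooden cap on a pin on the lid, 58 mm along its own x and 22 mm along its own y, 10 mm thick on a 5 mm felt ring, with a tiny brass pin head in its middle. At the start this point is 25 mm above the lid's upper face (80 mm above the table), and 15 mm above it when pressed home; the point moves down with the cap.
- round_cap (a joint): Slide joint (m) of the round cap: about 0 (within 1 mm) at the start with the cap standing 10 mm proud, 0.010 when its felt ring sits on the lid; negative if it is pulled up. Friction: moves down under about 2.5 N wherever its top is pressed, stays where left, ends on the lid, then gives 4 N per mm (at most 4.5 mm) on the felt.
- square_cap (a joint): Slide joint (m) of the square cap: about 0 (within 1 mm) at the start with the cap standing 10 mm proud, 0.010 when its felt ring sits on the lid; negative if it is pulled up. Friction: moves down under about 2.5 N wherever its top is pressed, stays where left, ends on the lid, then gives 4 N per mm (at most 4.5 mm) on the felt.
- bar_cap (a joint): Slide joint (m) of the bar-shaped cap: about 0 (within 1 mm) at the start with the cap standing 10 mm proud, 0.010 when its felt ring sits on the lid; negative if it is pulled up. Friction: moves down under about 2.5 N wherever its top is pressed, stays where left, ends on the lid, then gives 4 N per mm (at most 4.5 mm) on the felt.
- vial: Small clear vial with white lid, 26 mm across and 53 mm tall, standing loose on the lid; bystander. Origin at the centre of its underside, z up.
- spool: Ribbon spool, 53 mm across and 22 mm high, lying flat and loose on the lid; bystander. Origin at the centre of its underside.
- eraser: Eraser, 20 x 45 x 12 mm (its x, y, z), lying loose on the lid; bystander. Origin at the centre of its underside.

How it is judged (in metres and radians):
On the way, in this order (a step that is already met when the one before it is completed fails the run):
1. the round cap is pressed home (value of joint round_cap above 0.008 m), for 0.2 s.
2. the square cap is pressed home (value of joint square_cap above 0.008 m), for 0.2 s.
3. the bar-shaped cap is pressed home (value of joint bar_cap above 0.008 m), for 0.2 s.
At the end, for the whole second after the job is handed in: All three caps sit on the lid (at least 8 of their 10 mm of travel), and the vial, spool and eraser are within 20 mm of where they started, the vial upright (value of joint each of round_cap, square_cap, bar_cap above 0.008 m and distance of each of vial, spool, eraser from where it was at the start of the episode below 0.02 m and angle between vial's own z axis and vertical below 0.3 rad); the robot touches nothing.
It fails at once if the square or bar-shaped cap pressed down before the round cap is home (value of joint round_cap below 0.007 m and value of joint any of square_cap, bar_cap above 0.004 m).
It fails at once if the bar-shaped cap pressed down before the square cap is home (value of joint square_cap below 0.007 m and value of joint bar_cap above 0.004 m).
It fails at once if a cap pressed hard (over 25 N) (contact force between anything else and round_cap above 25 N or contact force between anything else and square_cap above 25 N or contact force between anything else and bar_cap above 25 N).
It fails at once if a cap pulled up by more than 2 mm (value of joint any of round_cap, square_cap, bar_cap below -0.003 m).
It fails at once if a bystander moved by more than 20 mm or lifted, or the vial tipped (not (distance of each of vial, spool, eraser from where it was at the start of the episode below 0.02 m and angle between vial's own z axis and vertical below 0.3 rad)).
It also fails if it takes over 48 s, if anything falls off the work surface, if the arm or the gripper's body presses on something with over 40 N, if the wrist force passes 120 N, or if a joint passes its speed limit or range.

### The arm

A 6-joint arm with a two-finger parallel gripper is mounted at the origin on a cart in front of the work surface, level with it; the furniture and walls round the work are solid. World frame = base frame: x ahead of the robot, y to its left, z up, the work surface at z = 0. Lengths are in mm, angles in rad, forces in N, time in s.
With the tool pointing down it reaches from about 350 to 875 mm from the base axis. Payload 4.2 kg.
Tool frame: the origin (TCP) lies between the finger pads; the fingertips stand 17 mm ahead of it and the grasp point (between the pads) lies 2 mm behind it; z points along the fingers, y is the line along which they close (so a half turn about z gives the same grasp; the last joint's range is limited). The gripper opens to 85 mm and grips with 20 to 120 N. Pads are 22 mm wide; open, the fingers measure 114 mm over their backs; the gripper's body (76 mm by 85 mm) begins 54 mm behind the grasp point. The pads swing forward as they close: fully open they stand 13 mm farther back than shut.
Start: joints at [-1.077, 0.385, 0.008, 0, -1.194, -0.259], TCP at [145.423, -607.825, 248.312] pointing down, gripper open.
Joint ranges: [-3.14, 3.14], [-1.21, 2.06], [-1.07, 1.41], [-3.16, 2.05], [-2.99, -0.16], [-3.1, 3.1]. Speed limits (rad/s): [2.79, 2.79, 3.14, 3.14, 3.14, 3.14].

### API

Orientations are given as a unit quaternion [x, y, z, w].
In Python, from bench import arm gives the robot as it stands.
- The arm moves only by the tool nudge_tcp, called after "Call:" as a command line: name --argument value ..., lists and objects as JSON in quotes. Schema: {"type":"object","properties":{"deltas":{"type":"array","items":{"type":"array","prefixItems":[{"type":"array","items":{"type":"number"},"minItems":3,"maxItems":3},{"type":"array","items":{"type":"number"},"minItems":3,"maxItems":3}],"minItems":2,"maxItems":2},"minItems":1,"maxItems":10},"aperture":{"type":"number"},"only":{"type":"string"},"quiet":{"type":"boolean"},"lines":{"type":"string"}},"required":["deltas"],"additionalProperties":false}. deltas is a list of rows, 1 to 10 of them, each written [[dx, dy, dz], [rx, ry, rz]]: dx, dy, dz in parts of the range, where 1.0 means 750 mm, then a rotation vector rx, ry, rz in parts of the range, where 1.0 means pi rad; each row is the pose to reach, as a shift and turn from the pose commanded when the call began, along the tool's axes at that moment; what a row does not reach only later rows make up. A row lasts 1/10 s, in which the tool goes at most 50 mm and 0.15 rad, less where a joint would pass 70% of its speed; a pose out of reach is approached as far as the arm can. aperture is the finger opening in mm, set as the call begins (left out keeps the last). The fingers move at their own pace and stop on an object; the grip force is fixed at half the most. Time passes only in rows, so rows that do not move let the fingers close. The tool returns the time, the measured TCP pose, the force, the opening and the grip force at its end. only (a regular expression) keeps the lines of the reply that match it, lines (a string "A,B") keeps lines A to B, and quiet returns only ok. Shift and turn numbers lie between -1 and 1, and a call with a number outside is refused. Input that does not fit is refused with a message, and nothing moves.
- arm.read_state(): the state, without advancing time (a new reading comes with each control period).
- arm.get_image(name): name is "scene" or "top"; returns the picture (420x560x3 uint8, blue, green, red); there is no depth.
- arm.get_calibration(name): a dict with "K" (3x3 intrinsics, pixels), "rvec" (rotation vector, rad) and "tvec" (3), from world to camera coordinates, as OpenCV has them. Camera axes: x right, y down, z forward; pixel columns grow to the right and rows downward; lengths in mm; the calibration is good to about 2 mm. A picture is of the moment at which its call begins. get_calibration takes no time and is no camera call.
- arm.job_done(): hands the job in; it is judged then, once.
The state is a dict: "clock": time; "joints": joint angles; "joint_vel": joint speeds; "joint_efforts": joint torques, N m; "position": TCP position; "ee_rot": TCP orientation; "contact_force": force on the tool from outside, world axes, zero at the start; "wrist_torque": the same for the moment, N m; "gripper_width": finger opening in mm; "grasp_force": force on a finger pad.
Only numpy, scipy, OpenCV 4.12 (cv2) and the standard library are available. Lean on these libraries where they do the work, as an engineer would, in place of code of your own. Each camera call takes 0.05 s, during which the arm holds its last target. There are 200 camera calls.

## Working session

There is one attempt and no reset: what is moved stays moved. The work goes in short steps, Python scripts to look and compute and a tool call to move; the robot and the scene stay as the last step left them, time stands still between calls to the robot, and variables do not carry over. Pictures are saved under pics/ and viewed, at most 10 in all, crops included, and the job is handed in when it is done.

```bash
mkdir -p pics; ls; python3 - <<'E'
from bench import arm
import cv2
for n in("top","scene"):
    cv2.imwrite(f"pics/{n}0.png",arm.get_image(n)); print(arm.get_calibration(n))
s=arm.read_state();print({k:s[k] for k in("clock","position","ee_rot","contact_force","gripper_width")})
E
```

```text
bench.py
pics
{'K': array([[534.76344083,   0.        , 284.03938076],
       [  0.        , 534.76344083, 206.77108752],
       [  0.        ,   0.        ,   1.        ]]), 'rvec': array([ 2.20067703, -2.13917657,  0.12682138]), 'tvec': array([ 27.36429449, 566.94826637, 872.36014863])}
{'K': array([[477.39665823,   0.        , 276.07581551],
       [  0.        , 477.39665823, 218.6749444 ],
       [  0.        ,   0.        ,   1.        ]]), 'rvec': array([ 0.54716429, -2.50840612,  1.38874017]), 'tvec': array([521.81988885, 151.78790699, 709.34702975])}
{'clock': 0.1, 'position': array([ 145.29810789, -607.36512464,  247.31286064]), 'ee_rot': array([-1.17055473e-01,  9.93124869e-01,  9.89026082e-04, -1.82608361e-04]), 'contact_force': array([-0.14870744,  1.14208076,  0.07145363]), 'gripper_width': 85.20646506188928}
```

View pics/top0.png

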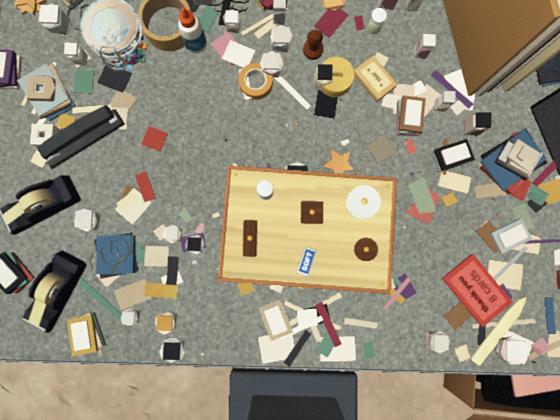

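View pics/scene0.png

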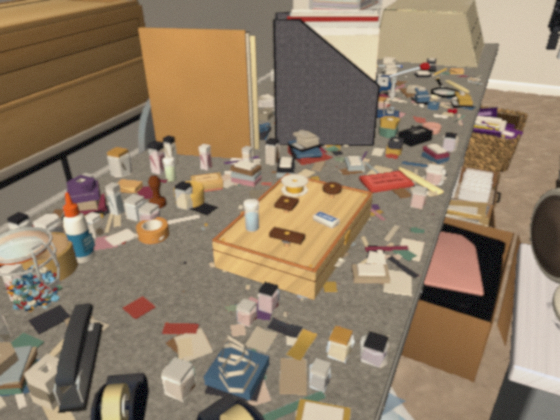

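The top view shows the round cap near (366,249), the square cap (312,212), the bar (250,238), the vial (265,188), the spool (363,202) and the eraser (307,262). In the scene view they are near (332,187), (287,203) and (287,236) for the caps, and the vial is at (252,215).

```bash
cat >h.py <<'E'
import numpy as np,cv2
from bench import arm
def ray(n,px,z):
    c=arm.get_calibration(n);R=cv2.Rodrigues(c["rvec"])[0];t=c["tvec"]
    d=R.T@np.append(cv2.undistortPoints(np.float64([[px]]),c["K"],None)[0,0],1);o=-R.T@t
    return o+d*(z-o[2])/d[2]
def blobs(n,boxes,img):
    m=(cv2.cvtColor(img,cv2.COLOR_BGR2HSV)[...,2]<120).astype(np.uint8)
    for name,(x,y,w) in boxes.items():
        s=np.zeros_like(m);s[y-w:y+w,x-w:x+w]=m[y-w:y+w,x-w:x+w]
        s=cv2.morphologyEx(s,cv2.MORPH_CLOSE,np.ones((7,7)))
        cs=cv2.findContours(s,0,2)[0];k=max(cs,key=cv2.contourArea)
        M=cv2.moments(k);p=(M["m10"]/M["m00"],M["m01"]/M["m00"])
        r=cv2.minAreaRect(k);h=cv2.contourArea(k)/(r[1][0]*r[1][1])
        print(n,name,np.round(p,1),"rect",np.round(r[1],1),round(r[2]),"fill",round(h,2),"xyz80",np.round(ray(n,p,80),1))
E
python3 - <<'E'
from h import *
t=cv2.imread("pics/top0.png");s=cv2.imread("pics/scene0.png")
blobs("top",dict(round=(366,249,17),square=(312,212,17),bar=(250,238,25)),t)
blobs("scene",dict(round=(332,187,13),square=(287,203,14),bar=(287,236,20)),s)
for n,p,z in(("vial",(265,188),108),("spool",(363,202),77),("eraser",(307,262),67)):print(n,ray("top",p,z).round())
for p in((231,168),(396,179),(390,292),(220,281)):print("corner",ray("top",p,59).round())
a=cv2.resize(t[160:300,210:405],None,fx=4,fy=4,interpolation=2);cv2.imwrite("pics/c1.png",a)
a=cv2.resize(s[165:295,205:380],None,fx=4.4,fy=4.4,interpolation=2);cv2.imwrite("pics/c2.png",a)
from scipy.spatial.transform import Rotation as R
print(R.from_quat(arm.read_state()["ee_rot"]).as_matrix().round(3))
E
```

```text
top round [365.6 249.2] rect [22. 22.] 0 fill 0.77 xyz80 [496.7 -87.2  80. ]
top square [311.6 212.1] rect [21. 21.] 90 fill 0.96 xyz80 [ 5.533e+02 -3.000e-01  8.000e+01]
top bar [249.7 237.9] rect [12.9 36. ] 2 fill 0.9 xyz80 [509.4  96.8  80. ]
scene round [332.1 187.3] rect [12. 17.] 90 fill 0.76 xyz80 [494.1 -79.3  80. ]
scene square [286.3 202.8] rect [20.8 11.8] 13 fill 0.77 xyz80 [550.    9.7  80. ]
scene bar [287.  235.4] rect [34.3 10.9] 13 fill 0.75 xyz80 [506.  105.6  80. ]
vial [586.  74. 108.]
spool [572. -83.  77.]
eraser [474.   4.  67.]
corner [624. 133.  59.]
corner [ 614. -139.   59.]
corner [ 430. -131.   59.]
corner [440. 143.  59.]
[[-0.973 -0.233 -0.001]
 [-0.233  0.973  0.002]
 [ 0.     0.002 -1.   ]]
```

View pics/c1.png

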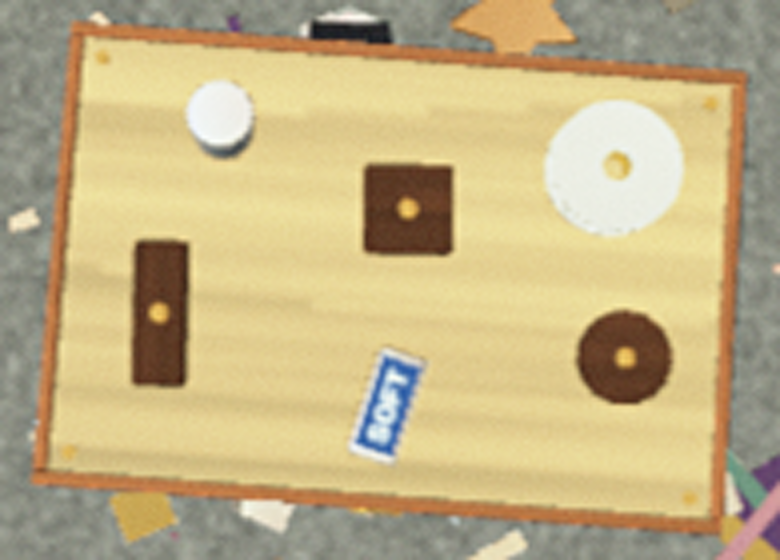

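View pics/c2.png

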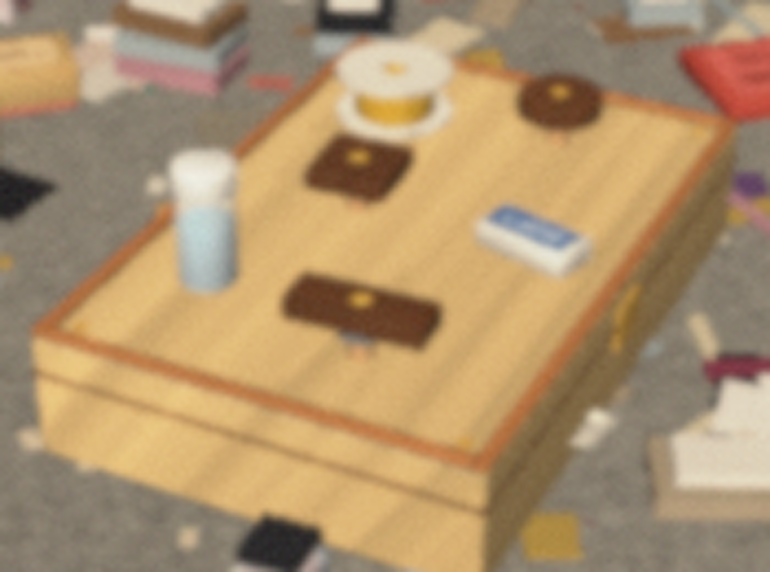

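The crops confirm it: round cap at right, square cap in the middle, bar at left, all clear of the bystanders. I'll close the fingers and swing over to the round cap at height.

The rows are not in the units I measure in: shifts go in shares of 750 mm and turns go in shares of pi rad. I convert before sending: -335 mm / 750 = -0.4467, 307 mm / 750 = 0.4093.

Call:
nudge_tcp --deltas '[[[-0.0267, 0.024, 0], [0, 0, 0]], [[-0.0733, 0.0667, 0], [0, 0, 0]], [[-0.12, 0.1093, 0], [0, 0, 0]], [[-0.1667, 0.1533, 0], [0, 0, 0]], [[-0.2133, 0.196, 0], [0, 0, 0]], [[-0.26, 0.2387, 0], [0, 0, 0]], [[-0.3067, 0.2813, 0], [0, 0, 0]], [[-0.3533, 0.324, 0], [0, 0, 0]], [[-0.4, 0.3667, 0], [0, 0, 0]], [[-0.4467, 0.4093, 0], [0, 0, 0]]]' --aperture 0

```text
clock: 1.1
position: [400.3, -229.4, 248.2]
ee_rot: [-0.117, 0.993, 0.0, -0.0]
contact_force: [0.9, -1.2, 0.8]
gripper_width: 0.1
grasp_force: 0.0
```

Call:
nudge_tcp --deltas '[[[-0.0467, 0.0427, 0], [0, 0, 0]], [[-0.0867, 0.08, 0], [0, 0, 0]], [[-0.1267, 0.116, 0], [0, 0, 0]], [[-0.1533, 0.1413, 0], [0, 0, 0]], [[-0.1667, 0.1533, 0], [0, 0, 0]], [[-0.1707, 0.1573, 0], [0, 0, 0]], [[-0.1707, 0.1573, 0], [0, 0, 0]], [[-0.1707, 0.1573, 0], [0, 0, 0]]]'

```text
clock: 1.9
position: [496.2, -87.6, 248.2]
ee_rot: [-0.117, 0.993, 0.0, -0.0]
contact_force: [0.1, -0.5, 0.1]
gripper_width: 0.3
grasp_force: 0.0
```

```bash
python3 - <<'E'
from h import *
from scipy.spatial.transform import Rotation as R
s=arm.read_state();r=R.from_quat(s["ee_rot"]).as_matrix()
print(s["position"],r.round(4),s["contact_force"],s["gripper_width"])
print((r.T@(np.array([496.5,-86.5,148])-s["position"])).round(1))
E
```

```text
[496.16571353 -87.58368754 248.19862123] [[-9.728e-01 -2.316e-01 -6.000e-04]
 [-2.316e-01  9.728e-01 -0.000e+00]
 [ 6.000e-04  1.000e-04 -1.000e+00]] [ 0.06644073 -0.49051862  0.10059546] 0.2556072540567868
[ -0.6   1.  100.2]
```

Scaled: 142 mm / 750 = 0.1893, 140 mm / 750 = 0.1867.

Call:
nudge_tcp --deltas '[[[-0.0008, 0.0013, 0.0333], [0, 0, 0]], [[-0.0008, 0.0013, 0.08], [0, 0, 0]], [[-0.0008, 0.0013, 0.1267], [0, 0, 0]], [[-0.0008, 0.0013, 0.16], [0, 0, 0]], [[-0.0008, 0.0013, 0.18], [0, 0, 0]], [[-0.0008, 0.0013, 0.1867], [0, 0, 0]], [[-0.0008, 0.0013, 0.1893], [0, 0, 0]], [[-0.0008, 0.0013, 0.1893], [0, 0, 0]]]'

```text
clock: 2.7
position: [497.6, -86.1, 107.0]
ee_rot: [-0.117, 0.993, -0.0, 0.001]
contact_force: [-0.9, -0.3, 0.2]
gripper_width: 0.1
grasp_force: 0.0
```

```bash
python3 - <<'E'
from h import *
t=arm.get_image("scene");print(arm.read_state()["position"])
cv2.imwrite("pics/c3.png",cv2.resize(t[100:295,205:405],None,fx=3,fy=3))
E
```

```text
[497.73179913 -85.91482293 107.27543391]
```

View pics/c3.png

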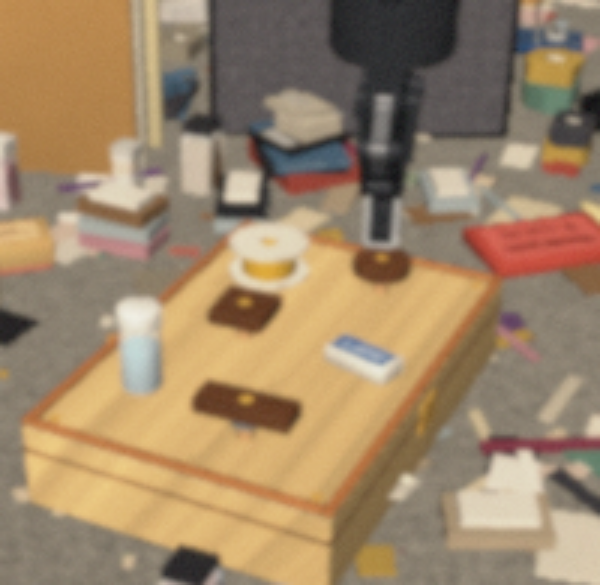

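The closed tips stand just above the round cap, at crop position (381,245), with clear space round them. I'll press slowly.

Scaled: 18 mm / 750 = 0.024, 17 mm / 750 = 0.0227.

Call:
nudge_tcp --deltas '[[[0, 0, 0.004], [0, 0, 0]], [[0, 0, 0.008], [0, 0, 0]], [[0, 0, 0.0107], [0, 0, 0]], [[0, 0, 0.0133], [0, 0, 0]], [[0, 0, 0.0153], [0, 0, 0]], [[0, 0, 0.0173], [0, 0, 0]], [[0, 0, 0.0193], [0, 0, 0]], [[0, 0, 0.0213], [0, 0, 0]], [[0, 0, 0.0227], [0, 0, 0]], [[0, 0, 0.024], [0, 0, 0]]]'

```text
clock: 3.75
position: [497.2, -85.6, 88.2]
ee_rot: [-0.117, 0.993, 0.0, -0.0]
contact_force: [0.0, 1.0, 1.7]
gripper_width: 0.1
grasp_force: 1.1
```

Call:
nudge_tcp --deltas '[[[0, 0, 0.0011], [0, 0, 0]], [[0, 0, 0.0021], [0, 0, 0]], [[0, 0, 0.0029], [0, 0, 0]], [[0, 0, 0.0029], [0, 0, 0]], [[0, 0, 0.0029], [0, 0, 0]]]'

```text
clock: 4.25
position: [497.2, -85.6, 86.2]
ee_rot: [-0.117, 0.993, -0.0, 0.0]
contact_force: [-1.3, 1.0, 3.6]
gripper_width: 0.2
grasp_force: 1.7
```

Scaled: 1.2 mm / 750 = 0.0016, 0.6 mm / 750 = 0.0008.

Call:
nudge_tcp --deltas '[[[0, 0, 0.0008], [0, 0, 0]], [[0, 0, 0.0016], [0, 0, 0]], [[0, 0, 0.0016], [0, 0, 0]], [[0, 0, 0.0016], [0, 0, 0]], [[0, 0, 0.0016], [0, 0, 0]]]'

```text
clock: 4.75
position: [497.3, -85.7, 85.4]
ee_rot: [-0.117, 0.993, -0.0, 0.0]
contact_force: [-1.7, 2.0, 5.6]
gripper_width: 0.2
grasp_force: 3.3
```

Round cap is on its felt. I'll lift and go over to the square cap.

Scaled: -74 mm / 750 = -0.0987, 70 mm / 750 = 0.0933.

Call:
nudge_tcp --deltas '[[[0, 0, -0.0133], [0, 0, 0]], [[0, 0, -0.0467], [0, 0, 0]], [[0, 0, -0.0667], [0, 0, 0]], [[-0.02, 0.0187, -0.0693], [0, 0, 0]], [[-0.0467, 0.044, -0.0693], [0, 0, 0]], [[-0.0733, 0.0693, -0.0693], [0, 0, 0]], [[-0.0907, 0.0853, -0.0693], [0, 0, 0]], [[-0.0987, 0.0933, -0.0693], [0, 0, 0]], [[-0.0987, 0.0933, -0.0693], [0, 0, 0]], [[-0.0987, 0.0933, -0.0693], [0, 0, 0]]]'

```text
clock: 5.75
position: [552.2, -0.9, 136.6]
ee_rot: [-0.117, 0.993, -0.0, -0.001]
contact_force: [0.2, 0.1, -1.3]
gripper_width: 0.1
grasp_force: 0.0
```

Call:
nudge_tcp --deltas '[[[0, 0, 0.0133], [0, 0, 0]], [[0, 0, 0.0293], [0, 0, 0]], [[0, 0, 0.0387], [0, 0, 0]], [[0, 0, 0.0413], [0, 0, 0]], [[0, 0, 0.0413], [0, 0, 0]]]'

```text
clock: 6.25
position: [552.6, -0.6, 105.2]
ee_rot: [-0.117, 0.993, -0.0, -0.001]
contact_force: [0.0, 1.0, 0.2]
gripper_width: -0.0
grasp_force: 0.0
```

```bash
python3 - <<'E'
from h import *
t=arm.get_image("scene");print(arm.read_state()["position"])
cv2.imwrite("pics/c4.png",cv2.resize(t[100:295,205:405],None,fx=3,fy=3))
E
```

```text
[ 5.52895728e+02 -4.91092936e-01  1.05720197e+02]
```

View pics/c4.png

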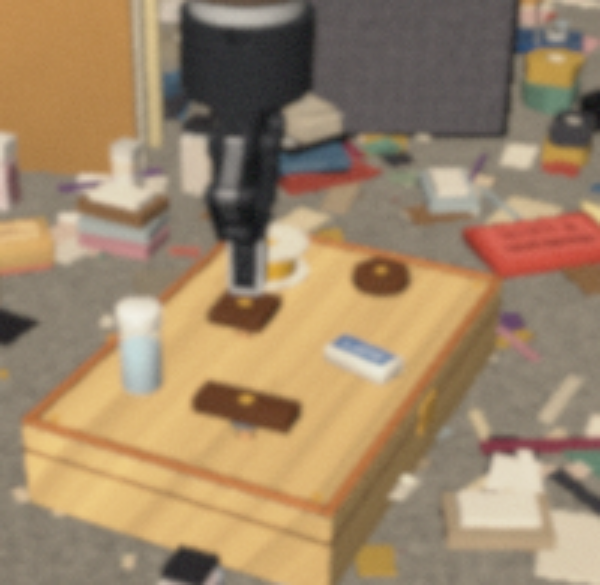

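The round cap now sits on the lid at crop position (381,276). The tips are just above the square cap at (245,292), and the spool and vial are undisturbed. Next I press the square cap.

Call:
nudge_tcp --deltas '[[[0, 0, 0.004], [0, 0, 0]], [[0, 0, 0.008], [0, 0, 0]], [[0, 0, 0.0107], [0, 0, 0]], [[0, 0, 0.0133], [0, 0, 0]], [[0, 0, 0.0153], [0, 0, 0]], [[0, 0, 0.0173], [0, 0, 0]], [[0, 0, 0.0193], [0, 0, 0]], [[0, 0, 0.0213], [0, 0, 0]], [[0, 0, 0.0227], [0, 0, 0]], [[0, 0, 0.024], [0, 0, 0]]]'

```text
clock: 7.3
position: [552.9, -0.4, 87.9]
ee_rot: [-0.117, 0.993, 0.0, 0.0]
contact_force: [-0.4, -0.3, 2.2]
gripper_width: -0.1
grasp_force: 1.1
```

Call:
nudge_tcp --deltas '[[[0, 0, 0.0011], [0, 0, 0]], [[0, 0, 0.0021], [0, 0, 0]], [[0, 0, 0.0029], [0, 0, 0]], [[0, 0, 0.0029], [0, 0, 0]], [[0, 0, 0.0029], [0, 0, 0]]]'

```text
clock: 7.8
position: [552.9, -0.3, 85.9]
ee_rot: [-0.117, 0.993, -0.0, 0.0]
contact_force: [-0.2, 0.7, 5.4]
gripper_width: 0.6
grasp_force: 2.2
```

Scaled: 105 mm / 750 = 0.14, 104 mm / 750 = 0.1387.

Call:
nudge_tcp --deltas '[[[0, 0, -0.0133], [0, 0, 0]], [[0, 0, -0.0467], [0, 0, 0]], [[0, 0, -0.0667], [0, 0, 0]], [[0.0053, 0.0267, -0.0693], [0, 0, 0]], [[0.012, 0.0627, -0.0693], [0, 0, 0]], [[0.0187, 0.0987, -0.0693], [0, 0, 0]], [[0.024, 0.1253, -0.0693], [0, 0, 0]], [[0.0267, 0.1387, -0.0693], [0, 0, 0]], [[0.0267, 0.14, -0.0693], [0, 0, 0]], [[0.0267, 0.14, -0.0693], [0, 0, 0]]]'

```text
clock: 8.8
position: [509.2, 96.9, 137.8]
ee_rot: [-0.117, 0.993, -0.0, 0.0]
contact_force: [0.5, -0.9, -0.2]
gripper_width: 0.4
grasp_force: 0.0
```

Call:
nudge_tcp --deltas '[[[0, 0, 0.0133], [0, 0, 0]], [[0, 0, 0.0293], [0, 0, 0]], [[0, 0, 0.0387], [0, 0, 0]], [[0, 0, 0.0413], [0, 0, 0]], [[0, 0, 0.0413], [0, 0, 0]]]'

```text
clock: 9.3
position: [508.8, 96.7, 105.9]
ee_rot: [-0.117, 0.993, -0.0, -0.001]
contact_force: [-0.7, 0.0, 0.6]
gripper_width: -0.1
grasp_force: 0.0
```

```bash
python3 - <<'E'
from h import *
t=arm.get_image("scene");print(arm.read_state()["position"])
cv2.imwrite("pics/c5.png",cv2.resize(t[100:295,205:405],None,fx=3,fy=3))
E
```

```text
[509.10093945  96.93676169 106.45294855]
```

View pics/c5.png

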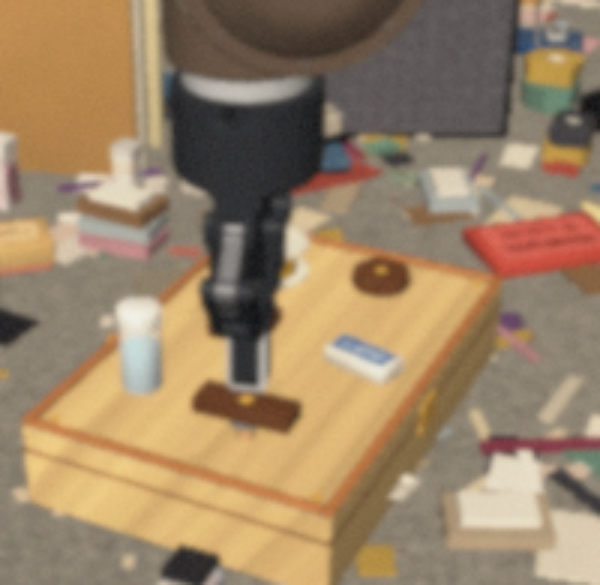

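The tips are over the middle of the bar, at crop position (248,388), and the vial and eraser stand clear. Next I press the bar.

Scaled: 18 mm / 750 = 0.024, 17 mm / 750 = 0.0227.

Call:
nudge_tcp --deltas '[[[0, 0, 0.004], [0, 0, 0]], [[0, 0, 0.008], [0, 0, 0]], [[0, 0, 0.0107], [0, 0, 0]], [[0, 0, 0.0133], [0, 0, 0]], [[0, 0, 0.0153], [0, 0, 0]], [[0, 0, 0.0173], [0, 0, 0]], [[0, 0, 0.0193], [0, 0, 0]], [[0, 0, 0.0213], [0, 0, 0]], [[0, 0, 0.0227], [0, 0, 0]], [[0, 0, 0.024], [0, 0, 0]]]'

```text
clock: 10.35
position: [509.0, 97.1, 88.7]
ee_rot: [-0.117, 0.993, 0.0, 0.0]
contact_force: [-0.8, -0.0, 2.4]
gripper_width: -0.0
grasp_force: 1.1
```

Call:
nudge_tcp --deltas '[[[0, 0, 0.0011], [0, 0, 0]], [[0, 0, 0.0021], [0, 0, 0]], [[0, 0, 0.0032], [0, 0, 0]], [[0, 0, 0.0032], [0, 0, 0]], [[0, 0, 0.0032], [0, 0, 0]]]'

```text
clock: 10.85
position: [509.0, 97.1, 86.4]
ee_rot: [-0.117, 0.993, 0.0, 0.0]
contact_force: [-0.9, 0.1, 2.4]
gripper_width: -0.1
grasp_force: 1.4
```

Scaled: 1.5 mm / 750 = 0.002, 1 mm / 750 = 0.0013.

Call:
nudge_tcp --deltas '[[[0, 0, 0.0007], [0, 0, 0]], [[0, 0, 0.0013], [0, 0, 0]], [[0, 0, 0.002], [0, 0, 0]], [[0, 0, 0.002], [0, 0, 0]], [[0, 0, 0.002], [0, 0, 0]]]'

```text
clock: 11.35
position: [509.1, 97.1, 85.4]
ee_rot: [-0.117, 0.993, -0.0, 0.0]
contact_force: [-3.2, 0.9, 6.3]
gripper_width: -0.0
grasp_force: 3.3
```

Scaled: -165 mm / 750 = -0.22, -155 mm / 750 = -0.2067.

Call:
nudge_tcp --deltas '[[[0, 0, -0.0107], [0, 0, 0]], [[0, 0, -0.04], [0, 0, 0]], [[0, 0, -0.08], [0, 0, 0]], [[0, 0, -0.1267], [0, 0, 0]], [[0, 0, -0.1733], [0, 0, 0]], [[0, 0, -0.2067], [0, 0, 0]], [[0, 0, -0.22], [0, 0, 0]], [[0, 0, -0.22], [0, 0, 0]], [[0, 0, -0.22], [0, 0, 0]]]'

```text
clock: 12.25
position: [508.2, 96.8, 248.2]
ee_rot: [-0.117, 0.993, -0.0, -0.001]
contact_force: [-0.4, -0.0, 0.8]
gripper_width: 0.1
grasp_force: 0.0
```

```bash
python3 - <<'E'
from h import *
t=arm.get_image("scene");print(arm.read_state()["position"],arm.read_state()["contact_force"])
cv2.imwrite("pics/c6.png",cv2.resize(t[100:295,205:405],None,fx=3,fy=3))
E
```

```text
[508.06684675  96.79110648 247.85808087] [-0.24319059  0.66259662 -0.69737282]
```

View pics/c6.png

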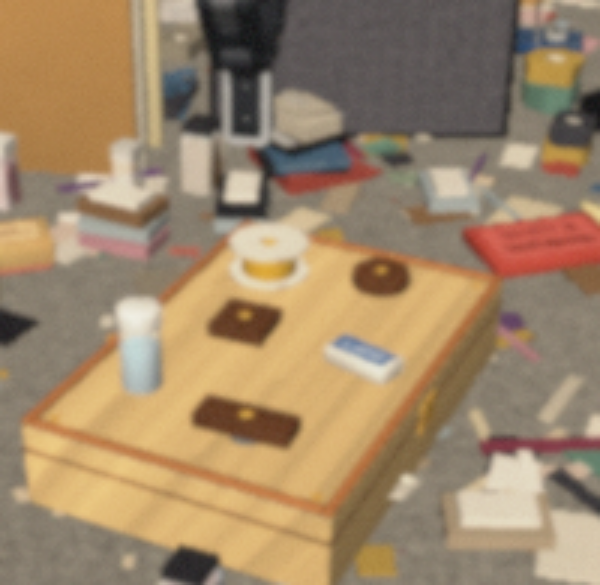

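All three caps have dropped onto the lid: the bar at (246,421), the square at (245,322) and the round at (381,276). The vial, spool and eraser are where they started, and the hand is clear.

```bash
python3 -c "
from bench import arm
print(arm.job_done())"
```

```text
the job is handed in; nothing more can be done
None
```

I pressed the round, square and bar caps down onto the lid in that order, left the vial, spool and eraser where they stood, finished with the hand clear, and handed the job in; no verdict was reported.

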